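# Wedge a rocking drawer cabinet

## Robot

A 7-joint arm with a two-finger parallel gripper is mounted at the origin on a cart in front of the work surface, level with it; the furniture and walls round the work are solid. World frame = base frame: x ahead of the robot, y to its left, z up, the work surface at z = 0. Lengths are in m, angles in rad, forces in N, time in s.
With the tool pointing down it reaches from about 0.425 to 0.875 m from the base axis. Payload 4.7 kg.
Tool frame: the origin (TCP) lies at the centre of the arm's flange, where the gripper is bolted on; the fingertips stand 182 mm ahead of it and the grasp point (between the pads) lies ahead of it (ctrl.hold_point_z is the z of the grasp point in the tool frame, in m); z points along the fingers, y is the direction in which the jaws open and shut (so a half turn about z gives the same grasp; the last joint's range is limited). The gripper opens to 87 mm and grips with 3 to 60 N. Pads are 19 mm wide; open, the fingers measure 117 mm over their backs; the gripper's body (75 mm by 190 mm) begins 51 mm behind the grasp point.
Start: joints at [-1.186, 0.321, -0.07, 1.45, 0.023, 1.371, -0.057], TCP at [0.236, 0.606, 0.405] pointing down, gripper open.
Joint ranges: [-2.86, 2.86], [-0.3, 2.09], [-1.38, 1.24], [0.06, 2.45], [-1.56, 4.7], [0.09, 2.05], [-2.69, 2.69]. Speed limits (rad/s): [2.57, 2.57, 3.14, 3.14, 3.14, 3.14, 3.14].

## Interface

Orientations are given as a rotation vector (axis times angle).
In Python, from bench import get_state, imaging, workorder, ctrl gives the robot as it stands.
- The arm moves only by the tool step_arm, never from a script. Its argument "increments" is a list of rows, each an object of numbers: "claw": the opening, from 0 (shut) to 1 (fully open); "tx", "ty", "tz": the shift along the tool's x, y, z in m; "spin": the turn about the tool's z in degrees. A call has 1 to 8 rows; each row is the pose to reach, as a shift and turn from the pose commanded when the call began, along the tool's axes at that moment; what a row does not reach only later rows make up. A row lasts 1/12 s, in which the tool goes at most 41.7 mm and 7.16 degrees, less where a joint would pass 70% of its speed; a pose out of reach is approached as far as the arm can. A call with a gripper value outside its range is refused whole. The fingers move at their own pace and stop on an object; "force" is the grip in N (left out, the last holds). Time passes only in rows, so rows that repeat a pose let the fingers close. It gives the time, the measured TCP pose, the force and the opening at its end, in the units of the state.
- get_state(): the state, without advancing time (a new reading comes with each control period).
- imaging.get_image(name): name is "scene" or "side" or "wrist"; returns the picture (420x560x3 uint8, blue, green, red); there is no depth.
- imaging.camera_params(name): a dict with "intrinsics" (3x3 intrinsics, pixels), "distortion" ([k1, k2, p1, p2, k3] as OpenCV has them; the pictures are not rectified), "camera_from_world" (4x4, takes a point from world to camera coordinates). Camera axes: x right, y down, z forward; pixel columns grow to the right and rows downward; lengths in m; the calibration is good to about 2 mm. A picture is of the moment at which its call begins: read the wrist's pose just before it. camera_params takes no time and is no camera call; for the wrist camera it gives the pose at the moment of the call.
- workorder.close_job(): hands the job in, once; it reports no verdict.
The state is a dict: "time": time; "joint_positions": joint angles; "qd": joint speeds; "joint_torque": joint torques, N m; "position": TCP position; "tool_rot": TCP orientation; "ft_force": force on the tool from outside, world axes, zero at the start; "torque": the same for the moment, N m; "grip_width": opening from 0.0 (shut) to 1.0 (fully open).
Only numpy, scipy, OpenCV 4.12 (cv2) and the standard library are available. Lean on these libraries where they do the work, as an engineer would, in place of code of your own. Each camera call takes 0.05 s, during which the arm holds its last target. There are 200 camera calls.

## Task

The small drawer cabinet on the worktop rocks because its foot nearest the wooden wedge is too short. Push the wedge along the worktop, thin end first, under that foot until the cabinet stands level and no longer rocks, without shoving the cabinet out of place, and test it by pressing down with the fingertips on the cabinet top right above that foot; finish while still pressing there with about 10 newtons. Only touch, push and press: pick nothing up, and leave the jars and the other things around where they are.

Things in the scene. Friction and masses are not known exactly. Their poses are not given: they have to be found in the camera images.
- cabinet: loose drawer cabinet, white, wooden top and drawer fronts, 160 (x) x 220 (y) x 115 mm high, about 2.4 kg; origin at the centre of its footprint on the worktop, x into its depth (away from the drawer fronts), y to its left as seen from the robot, z up. Stands on domed rubber feet 24 mm across at x = +-60, y = +-90 mm; its box starts 27 mm above the worktop; steel knobs reach to x = -96
- foot_spot (a point): point on the worktop below the centre of the short foot, fixed to the cabinet (x = -60, y = +90, z = 0 mm in its frame: front left). The other three feet stand and keep the cabinet level; this one hangs 5 to 9 mm above the worktop, differently each time and not reported
- corner_top (a point): point on the cabinet's top face straight above the short foot, 115 mm above the worktop, 20 mm in from the front and left edges: the place to press. Without the wedge a press of 2 to 5 N here rocks the cabinet down onto that foot
- wedge: loose wooden wedge, 120 long (x) x 64 wide (y), flat underside, top sloping evenly from 20 mm high at the back (x = -60) to 2 mm at the thin end (x = +60); 80 g; origin at the centre of its underside, x towards the thin end, z up. Lies in front of the cabinet, thin end towards the short foot, up to 0.2 rad and 25 mm out of line
- wedge_back (a point): centre of the wedge's upright back face (64 wide x 20 mm high), 10 mm above the worktop: push here. It slides with under 1 N until it meets the foot; then the push rises steeply and it is snug at about 6 to 10 N; pushed on harder, it lifts or shifts the cabinet
- wedge_tip (a point): middle of the wedge's thin edge, 1 mm above the worktop
- red_jar: bystander: spice jar 45 mm across, 100 mm high, standing on the cabinet's top near its back right; origin at the centre of its base
- blue_jar: bystander: another spice jar, 47 mm across, 98 mm high, standing on the cabinet's top near its back; origin at the centre of its base
- tin: bystander: food tin 75 mm across, 58 mm high, on the worktop in front of the right half of the cabinet; origin at the centre of its base
- tape: bystander: roll of tape 57 mm across, 19 mm high, lying near the tin; origin at the centre of its underside
- plier: bystander: pliers 174 mm long, 12 mm high, lying to the right; origin at the centre of the underside
- mug: bystander: mug 89 x 120 x 98 mm high, farther right; origin at the centre of its base
- hexkey: bystander: bent hex key 34 x 94 mm, 9 mm high, lying on the right; origin at the centre of the underside
- cooker: fixed: big round pressure cooker on the worktop to the right of the cabinet, about 330 mm across with its side handles and 300 mm high; keep the arm and gripper clear of it, also when swinging over from the right at the start; origin at the centre of its base

How it is judged:
On the way:
1. the wedge's thin end has been pushed in under the short foot (x of wedge_tip in the frame of cabinet above -0.058 m and y of wedge_tip in the frame of cabinet between 0.055 and 0.125 m), for 0.2 s.
At the end, for the whole second after the job is handed in: the fingers press the cabinet with 6 to 30 N, within 30 mm of the point above the short foot; the wedge, no longer touched by the robot, carries more than 2 N of it; under this press the cabinet is level to 0.014 rad (1.4 mm at that corner), at rest, and within 25 mm of where it stood (contact force between the fingers and cabinet between 6 and 30 N and horizontal distance between the grasp point and corner_top below 0.03 m and contact force between wedge and cabinet above 2 N and contact force between each of the arm, the fingers and wedge below 0.1 N and angle between cabinet's own z axis and vertical below 0.014 rad and distance of cabinet from where it was at the start of the episode below 0.025 m and linear speed of each of cabinet, wedge below 0.01 m/s); the arm keeps its last pose, push and grip.
It fails at once if the wedge is lifted off the worktop (height (world z) of wedge above 0.012 m).
It fails at once if the corner of the cabinet is lifted (height (world z) of corner_top above 0.125 m).
It fails at once if the cabinet is lifted (height (world z) of cabinet above 0.012 m).
It fails at once if a jar on the cabinet falls or is shifted (angle between any of red_jar, blue_jar's own z axis and vertical above 0.4 rad or distance of any of red_jar, blue_jar from where it was at the start of the episode above 0.04 m).
It fails at once if another thing on the worktop is disturbed (distance of any of tin, tape, plier, mug, hexkey from where it was at the start of the episode above 0.03 m).
It also fails if it takes over 61 s, if anything falls off the work surface, if the arm or the gripper's body presses on something with over 40 N, if the wrist force passes 120 N, or if a joint passes its speed limit or range.

## Working session

There is one attempt and no reset: what is moved stays moved. The work goes in short steps, Python scripts to look and compute and a tool call to move; the robot and the scene stay as the last step left them, time stands still between calls to the robot, and variables do not carry over. Pictures are saved under pics/ and viewed, on a budget of 10 in all, crops included, one or two more only if the job needs it, and the job is handed in when it is done.

Besides the shell and the picture viewer there is one more tool, called after "Request:" as name(argument=value, ...) on one line, values as JSON. step_arm: Moves the arm, as the interface text tells. Its arguments: {"type":"object","properties":{"increments":{"type":"array"},"force":{"type":"number"}},"required":["increments"]}

```bash
mkdir -p pics
cat > h.py <<'E'
import numpy as np, cv2
from bench import get_state, imaging, workorder, ctrl
from scipy.spatial.transform import Rotation as R
def cp(n):
    c=imaging.camera_params(n); return np.array(c["intrinsics"]),np.array(c["distortion"]),np.array(c["camera_from_world"])
def ray(c,px,z):
    K,D,T=c; u=cv2.undistortPoints(np.array([[px]],float),K,D)[0,0]
    o=-T[:3,:3].T@T[:3,3]; d=T[:3,:3].T@np.array([u[0],u[1],1]); return o+d*(z-o[2])/d[2]
def proj(c,P):
    K,D,T=c; return cv2.projectPoints(np.array(P,float).reshape(-1,1,3),cv2.Rodrigues(T[:3,:3])[0],T[:3,3],K,D)[0].reshape(-1,2)
E
python3 - <<'E'
from h import *
s=get_state(); print(s['position'],s['tool_rot'],ctrl.hold_point_z,s['time'])
for n in ('scene','side'):
    im=imaging.get_image(n); cv2.imwrite(f'pics/{n}0.png',cv2.resize(im,(800,600)))
    c=cp(n); print(n, -c[2][:3,:3].T@c[2][:3,3])
E
```

```text
[0.23550063 0.60562311 0.40363328] [-5.79003641e-01 -3.08753295e+00  3.08016150e-03] 0.1635 0.0
scene [ 0.23466669 -0.71688353  0.71733188]
side [ 0.04343436 -1.10219331  0.60732773]
```

View pics/scene0.png

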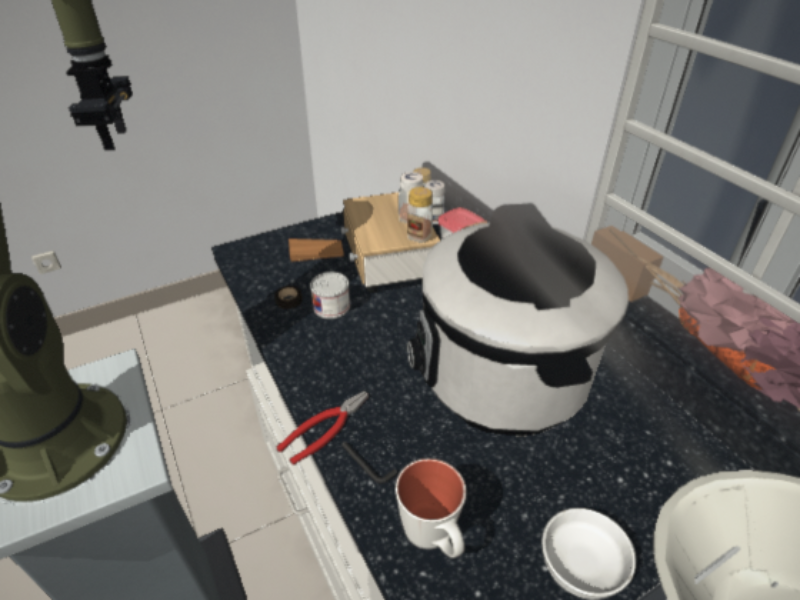

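View pics/side0.png

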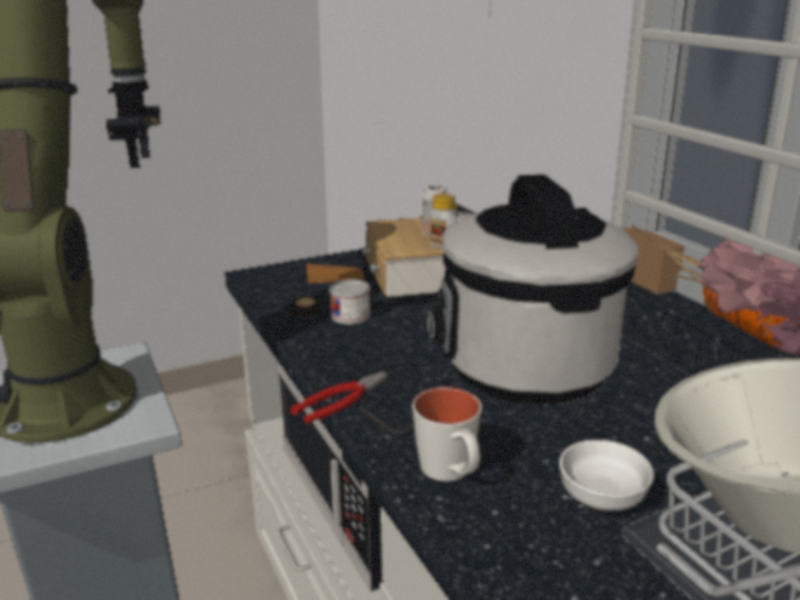

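The scene view shows the wedge around (315,249), the cabinet top at about (345..440, 195..250), and the tin at (330,295). The arm is at the far left, and there is free space between it and the cabinet. Next is an enlarged crop.

Run:
```python
from h import *
im=imaging.get_image('scene'); cv2.imwrite('pics/c1.png',cv2.resize(im[110:230,185:345],(800,600),interpolation=cv2.INTER_CUBIC))
```

```text
(no output)
```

View pics/c1.png

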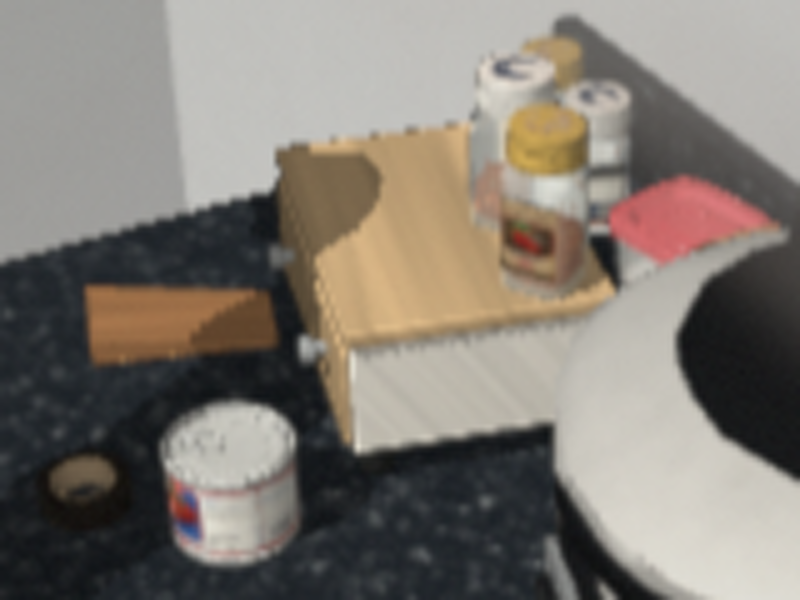

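The crop shows the cabinet top corners at FL (278,150), FR (348,343) and BR (615,285). The wedge's back top-left corner is at (86,285), and its thin end runs from (272,290) to (279,347).

```bash
cat > fit.py <<'E'
from h import *
from scipy.optimize import least_squares
def P(p,L):
    c,s=np.cos(p[2]),np.sin(p[2]); L=np.array(L,float); return np.c_[p[0]+c*L[:,0]-s*L[:,1],p[1]+s*L[:,0]+c*L[:,1],L[:,2]]
def fit(c,L,px,p0):
    r=least_squares(lambda p:(proj(c,P(p,L))-px).ravel(),p0); return r.x,r.fun.reshape(-1,2).round(1)
E
python3 - <<'E'
from fit import *
c=cp('scene'); n=lambda a:np.array(a)/5.+[184.9+0.0,109.9]
cab,e=fit(c,[[-.08,.11,.115],[-.08,-.11,.115],[.08,-.11,.115],[-.08,-.11,.027]],n([[278,150],[348,343],[615,285],[354,450]]),[.6,.3,0]); print('cab',cab,e.tolist())
w,e=fit(c,[[-.06,.032,.02],[-.06,-.032,0],[.06,.032,.001],[.06,-.032,.001]],n([[86,285],[95,364],[272,290],[279,347]]),[.5,.4,0]); print('wed',w,e.tolist())
ct=P(cab,[[-.06,.09,.115]])[0]; print('ct',ct,'tip,back',P(w,[[.06,0,0],[-.06,0,.01]]))
d=np.array(P(w,[[.06,0,0]])[0]-P(cab,[[0,0,0]])[0]);C,S=np.cos(cab[2]),np.sin(cab[2]);print('tip in cab',C*d[0]+S*d[1],-S*d[0]+C*d[1],'rel yaw',w[2]-cab[2])
s=get_state();Rm=R.from_rotvec(s['tool_rot']).as_matrix();print(Rm,s['ft_force'])
print('tin top',ray(c,np.array([229,440])/5+[185,110],.058),'tape',ray(c,np.array([85,480])/5+[185,110],.019))
print('red',ray(c,n([545,280]),.115))
E
```

```text
cab [ 0.69857133  0.16743367 -0.23491749] [[-1.1, -1.5], [-0.3, -2.0], [1.6, 1.2], [-0.3, 1.7]]
wed [ 0.57276894  0.28740807 -0.32918997] [[0.3, -0.1], [-0.3, 0.2], [-0.2, 0.3], [0.2, -0.3]]
ct [0.66116797 0.26892745 0.115     ] tip,back [[0.62954721 0.26801147 0.        ]
 [0.51599067 0.30680466 0.01      ]]
tip in cab -0.09053904335383459 0.08174904439893571 rel yaw -0.09427248506335567
[[-9.32047128e-01  3.62336779e-01 -4.57361220e-04]
 [ 3.62337051e-01  9.32045956e-01 -1.48237035e-03]
 [-1.10835624e-04 -1.54735795e-03 -9.99998797e-01]] [-0.06013201 -0.13863688  0.54031308]
tin top [0.52553367 0.09076169 0.058     ] tape [0.45452946 0.1437215  0.019     ]
red [0.71768842 0.0725711  0.115     ]
```

Request:
step_arm(increments=[{"tx":-0.03,"ty":-0.015,"claw":0.3},{"tx":-0.065,"ty":-0.033},{"tx":-0.1,"ty":-0.051},{"tx":-0.135,"ty":-0.069},{"tx":-0.17,"ty":-0.087},{"tx":-0.205,"ty":-0.105},{"tx":-0.24,"ty":-0.122},{"tx":-0.275,"ty":-0.14}])

```text
invalid input at $.increments[0]: expected keys claw, tx, ty, tz, spin
```

Request:
step_arm(increments=[{"tx":-0.03,"ty":-0.015,"spin":-2},{"tx":-0.06,"ty":-0.03,"spin":-4},{"tx":-0.08,"ty":-0.04,"spin":-5},{"tx":-0.08,"ty":-0.04,"spin":-5},{"tx":-0.08,"ty":-0.04,"spin":-5}])

```text
invalid input at $.increments[0]: expected keys claw, tx, ty, tz, spin
```

Run:
```python
from fit import *
s=get_state(); print(s['position'],R.from_rotvec(s['tool_rot']).as_matrix().round(4).tolist(),s['ft_force'],s['time'],s['grip_width'])
c=cp('wrist'); im=imaging.get_image('wrist'); np.savez('w1.npz',K=c[0],D=c[1],T=c[2])
cv2.imwrite('pics/w1.png',cv2.resize(im,(800,600),interpolation=cv2.INTER_CUBIC))
print('cam',-c[2][:3,:3].T@c[2][:3,3]); 
print(proj(c,[[.661,.269,.115],[.5727,.2874,0]])*800/560)
```

```text
[0.23551876 0.60566421 0.4038554 ] [[-0.932, 0.3623, -0.0005], [0.3623, 0.932, -0.0015], [-0.0001, -0.0015, -1.0]] [-0.06013201 -0.13863688  0.54031308] 0.15 0.9961562011987493
cam [0.17416564 0.62834349 0.38377043]
[[221.70224388 884.24411993]
 [239.35817719 672.02349843]]
```

View pics/w1.png

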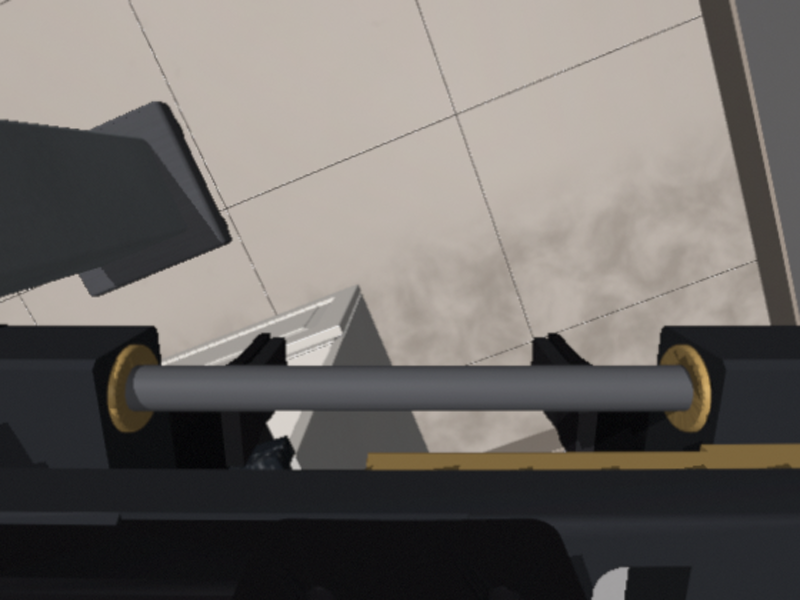

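The moves were refused because every row needs all the keys, so nothing moved. The picture shows the wrist camera sits on the +tx side (towards the robot), so I'll look from above the cabinet.

Request:
step_arm(increments=[{"tx":-0.03,"ty":-0.008,"tz":-0.01,"spin":0,"claw":0.3},{"tx":-0.065,"ty":-0.018,"tz":-0.02,"spin":0,"claw":0.3},{"tx":-0.1,"ty":-0.027,"tz":-0.03,"spin":0,"claw":0.3},{"tx":-0.138,"ty":-0.037,"tz":-0.04,"spin":-1,"claw":0.3},{"tx":-0.176,"ty":-0.047,"tz":-0.05,"spin":-2,"claw":0.3},{"tx":-0.214,"ty":-0.058,"tz":-0.056,"spin":-3,"claw":0.3},{"tx":-0.252,"ty":-0.068,"tz":-0.056,"spin":-4,"claw":0.3},{"tx":-0.29,"ty":-0.078,"tz":-0.056,"spin":-5,"claw":0.3}])

```text
time: 0.87
position: [0.4789, 0.4266, 0.4615]
tool_rot: [0.442, 3.11, 0.002]
ft_force: [0.3, 1.1, -0.1]
grip_width: 0.478
```

Request:
step_arm(increments=[{"tx":-0.038,"ty":-0.01,"tz":0,"spin":0,"claw":0.3},{"tx":-0.076,"ty":-0.02,"tz":0,"spin":0,"claw":0.3},{"tx":-0.114,"ty":-0.03,"tz":0,"spin":0,"claw":0.3},{"tx":-0.152,"ty":-0.04,"tz":0,"spin":0,"claw":0.3},{"tx":-0.19,"ty":-0.05,"tz":0,"spin":0,"claw":0.3},{"tx":-0.228,"ty":-0.06,"tz":0,"spin":0,"claw":0.3},{"tx":-0.265,"ty":-0.07,"tz":0,"spin":0,"claw":0.3},{"tx":-0.29,"ty":-0.078,"tz":0,"spin":0,"claw":0.3}])

```text
time: 1.53
position: [0.7369, 0.2689, 0.4596]
tool_rot: [0.448, 3.109, -0.004]
ft_force: [1.3, -0.3, -0.4]
grip_width: 0.302
```

Request:
step_arm(increments=[{"tx":0,"ty":0,"tz":0,"spin":0,"claw":0.3},{"tx":0,"ty":0,"tz":0,"spin":0,"claw":0.3},{"tx":0,"ty":0,"tz":0,"spin":0,"claw":0.3},{"tx":0,"ty":0,"tz":0,"spin":0,"claw":0.3}])

```text
time: 1.87
position: [0.7331, 0.2738, 0.461]
tool_rot: [-0.44, -3.11, -0.002]
ft_force: [-0.8, 0.0, -0.4]
grip_width: 0.303
```

Run:
```python
from fit import *
s=get_state(); print(s['position'],R.from_rotvec(s['tool_rot']).as_matrix().round(4).tolist(),s['ft_force'],s['time'],s['grip_width'])
c=cp('wrist'); im=imaging.get_image('wrist'); np.savez('w1.npz',K=c[0],D=c[1],T=c[2])
cv2.imwrite('pics/w2.png',cv2.resize(im,(800,600),interpolation=cv2.INTER_CUBIC))
print('cam',-c[2][:3,:3].T@c[2][:3,3]); 
print(proj(c,[[.661,.269,.115],[.5727,.2874,0]])*800/560)
```

```text
[0.73314086 0.27377659 0.46103231] [[-0.9608, 0.2774, -0.0005], [0.2774, 0.9608, 0.0014], [0.0009, 0.0012, -1.0]] [-0.81797857  0.04989417 -0.35386221] 1.8667 0.30271915701777
cam [0.66991645 0.29093282 0.4409534 ]
[[371.76210526 169.49801684]
 [371.81164199  60.17624073]]
```

View pics/w2.png

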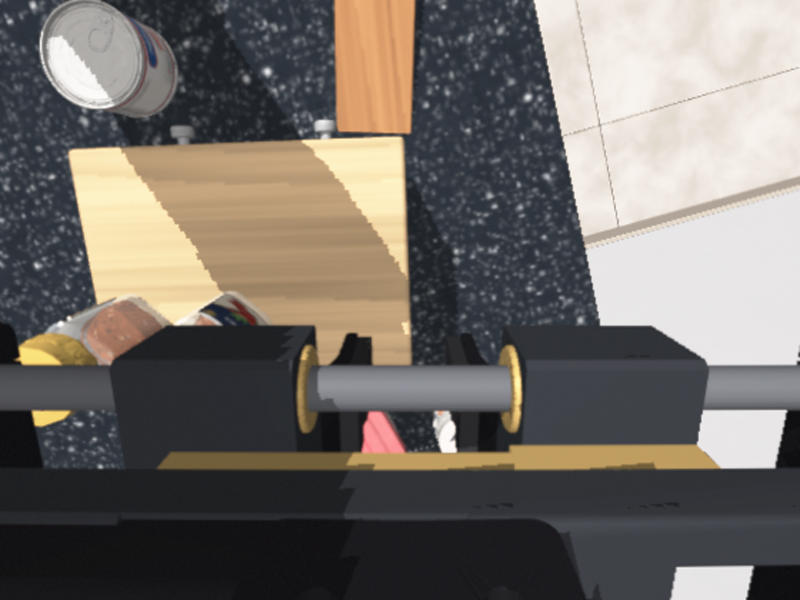

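The wrist view shows the cabinet top front corners at FR (69,151) and FL (405,138), with the left edge running to (411,355). The wedge's thin edge runs from (337,131) to (411,132), and its sides leave the top of the image at (335,0) and (415,0).

Run:
```python
from fit import *
z=np.load('w1.npz'); c=(z['K'],z['D'],z['T']); r=lambda a,h:ray(c,np.array(a)*.7,h)[:2]
FL,FR,L2=r((405,138),.115),r((69,151),.115),r((411,355),.115)
print(FL,FR,np.linalg.norm(FL-FR)); y=FL-FR; print('yaw front',np.degrees(np.arctan2(-y[0],y[1]))); l=L2-FL; print('yaw left',np.degrees(np.arctan2(l[1],l[0])))
yaw=np.arctan2(-y[0],y[1]); m=(FL+FR)/2; ct=P([m[0],m[1],yaw],[[.02,.09,.115]])[0]; print('ct',ct)
a,b=r((337,131),.001),r((411,132),.001); print('tip ends',a,b,np.linalg.norm(a-b)); y=b-a; print('wedge yaw',np.degrees(np.arctan2(-y[0],y[1])),'tip',(a+b)/2)
p=r((335,0),.0145); q=r((415,0),.0145); print('side ends',p,q,np.linalg.norm(p-q)); mm=(a+b)/2-(p+q)/2; print('axis yaw',np.degrees(np.arctan2(mm[1],mm[0])))
d=(a+b)/2-ct[:2]; C,S=np.cos(yaw),np.sin(yaw); print('tip rel foot, cab frame',C*d[0]+S*d[1],-S*d[0]+C*d[1])
print('tin',r((90,55),.058))
```

```text
[0.64814153 0.29523364] [0.59488548 0.08351884] 0.21831025118999628
yaw front -14.119591071587745
yaw left -14.489173430856974
ct [0.66286447 0.27177829 0.115     ]
tip ends [0.61870926 0.24196385] [0.63719301 0.3030943 ] 0.06386377120788778
wedge yaw -16.82351761050165 tip [0.62795114 0.27252908]
side ends [0.52557482 0.27247139] [0.54311276 0.33324456] 0.06325312290780248
axis yaw -17.95238791387833
tip rel foot, cab frame -0.03404170932301924 -0.007788883813229679
tin [0.52420454 0.09121112]
```

Request:
step_arm(increments=[{"tx":0.035,"ty":-0.003,"tz":0,"spin":0,"claw":0.3},{"tx":0.07,"ty":-0.006,"tz":0,"spin":0,"claw":0.3},{"tx":0.105,"ty":-0.01,"tz":0,"spin":0,"claw":0.3},{"tx":0.14,"ty":-0.013,"tz":0,"spin":0,"claw":0.3},{"tx":0.175,"ty":-0.016,"tz":0,"spin":0,"claw":0.3},{"tx":0.21,"ty":-0.019,"tz":0.01,"spin":0,"claw":0.3},{"tx":0.24,"ty":-0.022,"tz":0.03,"spin":0,"claw":0.3},{"tx":0.256,"ty":-0.023,"tz":0.06,"spin":0,"claw":0.3}])

```text
time: 2.58
position: [0.4776, 0.3244, 0.4043]
tool_rot: [0.434, 3.108, 0.011]
ft_force: [0.4, 0.9, -0.4]
grip_width: 0.299
```

Request:
step_arm(increments=[{"tx":0,"ty":0,"tz":0.03,"spin":0,"claw":0.3},{"tx":0,"ty":0,"tz":0.06,"spin":0,"claw":0.3},{"tx":0,"ty":0,"tz":0.09,"spin":0,"claw":0.3},{"tx":0,"ty":0,"tz":0.115,"spin":0,"claw":0.3},{"tx":0,"ty":0,"tz":0.13,"spin":0,"claw":0.3},{"tx":0,"ty":0,"tz":0.13,"spin":0,"claw":0.3},{"tx":0,"ty":0,"tz":0.13,"spin":0,"claw":0.3}])

```text
time: 3.17
position: [0.481, 0.3222, 0.2709]
tool_rot: [-0.441, -3.11, 0.0]
ft_force: [0.2, -0.0, 0.1]
grip_width: 0.302
```

Request:
step_arm(increments=[{"tx":0,"ty":0,"tz":0.02,"spin":0,"claw":0.3},{"tx":0,"ty":0,"tz":0.04,"spin":0,"claw":0.3},{"tx":0,"ty":0,"tz":0.06,"spin":0,"claw":0.3},{"tx":0,"ty":0,"tz":0.075,"spin":0,"claw":0.3},{"tx":0,"ty":0,"tz":0.082,"spin":0,"claw":0.3},{"tx":0,"ty":0,"tz":0.082,"spin":0,"claw":0.3},{"tx":0,"ty":0,"tz":0.082,"spin":0,"claw":0.3}])

```text
time: 3.75
position: [0.4824, 0.3222, 0.1903]
tool_rot: [0.443, 3.109, 0.003]
ft_force: [0.6, 0.4, -0.1]
grip_width: 0.302
```

Request:
step_arm(increments=[{"tx":-0.008,"ty":0,"tz":0,"spin":0,"claw":0.3},{"tx":-0.016,"ty":0,"tz":0,"spin":0,"claw":0.3},{"tx":-0.024,"ty":0,"tz":0,"spin":0,"claw":0.3},{"tx":-0.032,"ty":0,"tz":0,"spin":0,"claw":0.3},{"tx":-0.04,"ty":0,"tz":0,"spin":0,"claw":0.3},{"tx":-0.048,"ty":0,"tz":0,"spin":0,"claw":0.3},{"tx":-0.056,"ty":0,"tz":0,"spin":0,"claw":0.3},{"tx":-0.06,"ty":0,"tz":0,"spin":0,"claw":0.3}])

```text
time: 4.42
position: [0.541, 0.304, 0.1888]
tool_rot: [0.446, 3.109, -0.0]
ft_force: [-0.9, 0.4, -0.1]
grip_width: 0.302
```

Request:
step_arm(increments=[{"tx":-0.003,"ty":0,"tz":0,"spin":0,"claw":0.3},{"tx":-0.006,"ty":0,"tz":0,"spin":0,"claw":0.3},{"tx":-0.009,"ty":0,"tz":0,"spin":0,"claw":0.3},{"tx":-0.012,"ty":0,"tz":0,"spin":0,"claw":0.3},{"tx":-0.012,"ty":0,"tz":0,"spin":0,"claw":0.3}])

```text
time: 4.83
position: [0.5517, 0.3011, 0.1888]
tool_rot: [0.444, 3.109, -0.0]
ft_force: [-0.9, -0.3, 0.3]
grip_width: 0.303
```

Request:
step_arm(increments=[{"tx":-0.002,"ty":0,"tz":0,"spin":0,"claw":0.3},{"tx":-0.004,"ty":0,"tz":0,"spin":0,"claw":0.3},{"tx":-0.004,"ty":0,"tz":0,"spin":0,"claw":0.3},{"tx":-0.004,"ty":0,"tz":0,"spin":0,"claw":0.3}])

```text
time: 5.17
position: [0.5551, 0.3002, 0.1888]
tool_rot: [0.444, 3.11, 0.0]
ft_force: [0.1, -0.4, -0.2]
grip_width: 0.3
```

Request:
step_arm(increments=[{"tx":-0.0015,"ty":0,"tz":0,"spin":0,"claw":0.3},{"tx":-0.003,"ty":0,"tz":0,"spin":0,"claw":0.3},{"tx":-0.003,"ty":0,"tz":0,"spin":0,"claw":0.3},{"tx":-0.003,"ty":0,"tz":0,"spin":0,"claw":0.3}])

```text
time: 5.5
position: [0.558, 0.2994, 0.1888]
tool_rot: [0.444, 3.11, 0.0]
ft_force: [0.3, 0.1, -0.5]
grip_width: 0.3
```

Request:
step_arm(increments=[{"tx":-0.0015,"ty":0,"tz":0,"spin":0,"claw":0.3},{"tx":-0.003,"ty":0,"tz":0,"spin":0,"claw":0.3},{"tx":-0.003,"ty":0,"tz":0,"spin":0,"claw":0.3},{"tx":-0.003,"ty":0,"tz":0,"spin":0,"claw":0.3}])

```text
time: 5.83
position: [0.5609, 0.2985, 0.1888]
tool_rot: [0.444, 3.11, 0.0]
ft_force: [-0.6, 0.2, -1.2]
grip_width: 0.297
```

Request:
step_arm(increments=[{"tx":-0.0015,"ty":0,"tz":0,"spin":0,"claw":0.3},{"tx":-0.003,"ty":0,"tz":0,"spin":0,"claw":0.3},{"tx":-0.003,"ty":0,"tz":0,"spin":0,"claw":0.3},{"tx":-0.003,"ty":0,"tz":0,"spin":0,"claw":0.3}])

```text
time: 6.17
position: [0.5638, 0.2976, 0.1888]
tool_rot: [0.444, 3.11, 0.0]
ft_force: [0.2, -0.1, -0.7]
grip_width: 0.299
```

Request:
step_arm(increments=[{"tx":-0.001,"ty":0,"tz":0,"spin":0,"claw":0.3},{"tx":-0.002,"ty":0,"tz":0,"spin":0,"claw":0.3},{"tx":-0.002,"ty":0,"tz":0,"spin":0,"claw":0.3},{"tx":-0.002,"ty":0,"tz":0,"spin":0,"claw":0.3}])

```text
time: 6.5
position: [0.5656, 0.2972, 0.1888]
tool_rot: [0.444, 3.11, 0.0]
ft_force: [0.3, -0.1, -0.0]
grip_width: 0.3
```

Request:
step_arm(increments=[{"tx":-0.001,"ty":0,"tz":0,"spin":0,"claw":0.3},{"tx":-0.002,"ty":0,"tz":0,"spin":0,"claw":0.3},{"tx":-0.002,"ty":0,"tz":0,"spin":0,"claw":0.3},{"tx":-0.002,"ty":0,"tz":0,"spin":0,"claw":0.3}])

```text
time: 6.83
position: [0.5669, 0.297, 0.1887]
tool_rot: [-0.443, -3.109, -0.0]
ft_force: [-3.3, 1.6, 1.1]
grip_width: 0.297
```

Request:
step_arm(increments=[{"tx":-0.001,"ty":0,"tz":0,"spin":0,"claw":0.3},{"tx":-0.002,"ty":0,"tz":0,"spin":0,"claw":0.3},{"tx":-0.002,"ty":0,"tz":0,"spin":0,"claw":0.3},{"tx":-0.002,"ty":0,"tz":0,"spin":0,"claw":0.3}])

```text
time: 7.17
position: [0.5685, 0.2967, 0.1887]
tool_rot: [-0.443, -3.108, -0.0]
ft_force: [-5.2, 2.1, 3.2]
grip_width: 0.302
```

Request:
step_arm(increments=[{"tx":-0.0005,"ty":0,"tz":0,"spin":0,"claw":0.3},{"tx":-0.001,"ty":0,"tz":0,"spin":0,"claw":0.3},{"tx":-0.001,"ty":0,"tz":0,"spin":0,"claw":0.3},{"tx":-0.001,"ty":0,"tz":0,"spin":0,"claw":0.3}])

```text
time: 7.5
position: [0.5689, 0.2967, 0.1887]
tool_rot: [-0.442, -3.107, 0.0]
ft_force: [-7.8, 1.9, 4.6]
grip_width: 0.298
```

Run:
```python
from fit import *
s=get_state(); print(s['position'],s['ft_force'])
im=imaging.get_image('scene'); cv2.imwrite('pics/c3.png',cv2.resize(im[110:230,185:345],(800,600),interpolation=cv2.INTER_CUBIC))
```

```text
[0.56891478 0.29670279 0.18872416] [-7.84284076  1.87058069  4.55064891]
```

View pics/c3.png

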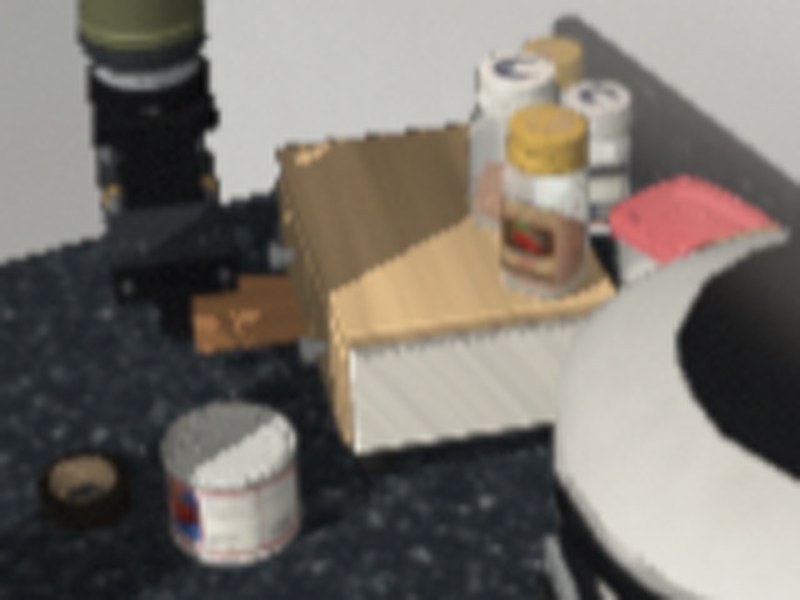

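Push is about 8 N, so the wedge is snug. The wedge runs under the cabinet's front left, and the cabinet corner is still at (278,150), so it hasn't shifted. I'll back off now and check jar clearance for the press.

Request:
step_arm(increments=[{"tx":0.005,"ty":0,"tz":0,"spin":0,"claw":0.3},{"tx":0.015,"ty":0,"tz":0,"spin":0,"claw":0.3},{"tx":0.025,"ty":0,"tz":0,"spin":0,"claw":0.3},{"tx":0.035,"ty":0,"tz":0,"spin":0,"claw":0.3},{"tx":0.035,"ty":0,"tz":-0.03,"spin":0,"claw":0.2},{"tx":0.035,"ty":0,"tz":-0.07,"spin":0,"claw":0.1},{"tx":0.035,"ty":0,"tz":-0.11,"spin":0,"claw":0},{"tx":0.035,"ty":0,"tz":-0.15,"spin":0,"claw":0}])

```text
time: 8.22
position: [0.5356, 0.3058, 0.3403]
tool_rot: [0.443, 3.11, -0.0]
ft_force: [1.6, 1.3, 1.0]
grip_width: 0.085
```

Run:
```python
from fit import *
c=cp('scene'); n=lambda a:np.array(a)/5.+[184.9,109.9]
C,S=np.cos(-.249),np.sin(-.249)
for k,p,h in (('yellow base',(545,285),.115),('white base',(492,225),.115),('yellow cap',(548,125),.215),('white cap',(518,68),.213)):
    d=ray(c,n(p),h)[:2]-[.6628,.2718]; print(k,'cab frame',-.06+C*d[0]+S*d[1],.09-S*d[0]+C*d[1])
s=get_state(); print(s['position'],R.from_rotvec(s['tool_rot']).as_matrix().round(4).tolist(),s['ft_force'])
```

```text
yellow base cab frame 0.040848901903916914 -0.09453373677629935
white base cab frame 0.02834733033494305 -0.024554736615049644
yellow cap cab frame 0.04075886954296057 -0.09093331502523343
white cap cab frame 0.04399108034074771 -0.019404802791150408
[0.53564646 0.30575102 0.34026632] [[-0.9602, 0.2791, 0.0], [0.2791, 0.9602, -0.0003], [-0.0001, -0.0003, -1.0]] [1.568139   1.31912275 1.0345567 ]
```

Request:
step_arm(increments=[{"tx":-0.02,"ty":0,"tz":0,"spin":0,"claw":0},{"tx":-0.045,"ty":0.001,"tz":0,"spin":0,"claw":0},{"tx":-0.07,"ty":0.001,"tz":0,"spin":0,"claw":0},{"tx":-0.095,"ty":0.002,"tz":0,"spin":0,"claw":0},{"tx":-0.115,"ty":0.002,"tz":0,"spin":0,"claw":0},{"tx":-0.129,"ty":0.002,"tz":0.01,"spin":0,"claw":0},{"tx":-0.129,"ty":0.002,"tz":0.02,"spin":0,"claw":0},{"tx":-0.129,"ty":0.002,"tz":0.03,"spin":0,"claw":0}])

```text
time: 8.88
position: [0.6608, 0.2712, 0.3076]
tool_rot: [-0.445, -3.109, 0.001]
ft_force: [-0.7, 0.5, -0.1]
grip_width: 0.005
```

Request:
step_arm(increments=[{"tx":0,"ty":0,"tz":0.003,"spin":0,"claw":0},{"tx":0,"ty":0,"tz":0.006,"spin":0,"claw":0},{"tx":0,"ty":0,"tz":0.009,"spin":0,"claw":0},{"tx":0,"ty":0,"tz":0.009,"spin":0,"claw":0},{"tx":0,"ty":0,"tz":0.009,"spin":0,"claw":0}])

```text
time: 9.3
position: [0.6608, 0.2719, 0.3003]
tool_rot: [0.443, 3.11, 0.001]
ft_force: [0.5, -0.4, -0.3]
grip_width: 0.007
```

Request:
step_arm(increments=[{"tx":0,"ty":0,"tz":0.001,"spin":0,"claw":0},{"tx":0,"ty":0,"tz":0.002,"spin":0,"claw":0},{"tx":0,"ty":0,"tz":0.002,"spin":0,"claw":0},{"tx":0,"ty":0,"tz":0.002,"spin":0,"claw":0}])

```text
time: 9.63
position: [0.6611, 0.2714, 0.2979]
tool_rot: [0.444, 3.11, 0.0]
ft_force: [0.2, -0.7, 0.0]
grip_width: 0.005
```

Request:
step_arm(increments=[{"tx":0,"ty":0,"tz":0.001,"spin":0,"claw":0},{"tx":0,"ty":0,"tz":0.0015,"spin":0,"claw":0},{"tx":0,"ty":0,"tz":0.0015,"spin":0,"claw":0},{"tx":0,"ty":0,"tz":0.0015,"spin":0,"claw":0}])

```text
time: 9.97
position: [0.6612, 0.2715, 0.2972]
tool_rot: [0.444, 3.109, 0.001]
ft_force: [-2.6, -0.7, 4.9]
grip_width: 0.005
```

Request:
step_arm(increments=[{"tx":0,"ty":0,"tz":0.0005,"spin":0,"claw":0},{"tx":0,"ty":0,"tz":0.001,"spin":0,"claw":0},{"tx":0,"ty":0,"tz":0.001,"spin":0,"claw":0},{"tx":0,"ty":0,"tz":0.001,"spin":0,"claw":0}])

```text
time: 10.3
position: [0.6612, 0.2715, 0.2971]
tool_rot: [0.444, 3.109, 0.001]
ft_force: [-3.0, -0.8, 8.2]
grip_width: 0.005
```

Request:
step_arm(increments=[{"tx":0,"ty":0,"tz":0,"spin":0,"claw":0},{"tx":0,"ty":0,"tz":0,"spin":0,"claw":0},{"tx":0,"ty":0,"tz":0,"spin":0,"claw":0},{"tx":0,"ty":0,"tz":0,"spin":0,"claw":0},{"tx":0,"ty":0,"tz":0,"spin":0,"claw":0},{"tx":0,"ty":0,"tz":0,"spin":0,"claw":0}])

```text
time: 10.8
position: [0.6612, 0.2715, 0.2971]
tool_rot: [0.444, 3.109, 0.001]
ft_force: [-2.7, -1.6, 8.6]
grip_width: 0.003
```

Request:
step_arm(increments=[{"tx":0,"ty":0,"tz":0.0005,"spin":0,"claw":0},{"tx":0,"ty":0,"tz":0.0005,"spin":0,"claw":0},{"tx":0,"ty":0,"tz":0.0005,"spin":0,"claw":0},{"tx":0,"ty":0,"tz":0.0005,"spin":0,"claw":0}])

```text
time: 11.13
position: [0.6612, 0.2715, 0.2971]
tool_rot: [0.444, 3.109, 0.002]
ft_force: [-5.1, -1.3, 10.9]
grip_width: 0.008
```

Run:
```python
from fit import *
im=imaging.get_image('scene'); cv2.imwrite('pics/c4.png',cv2.resize(im[110:230,185:345],(800,600),interpolation=cv2.INTER_CUBIC))
s=get_state(); print(s['position'],s['ft_force'],s['time'])
```

```text
[0.66117101 0.27149538 0.29706546] [-3.46053997 -1.1724792  10.66895234] 11.1833
```

View pics/c4.png

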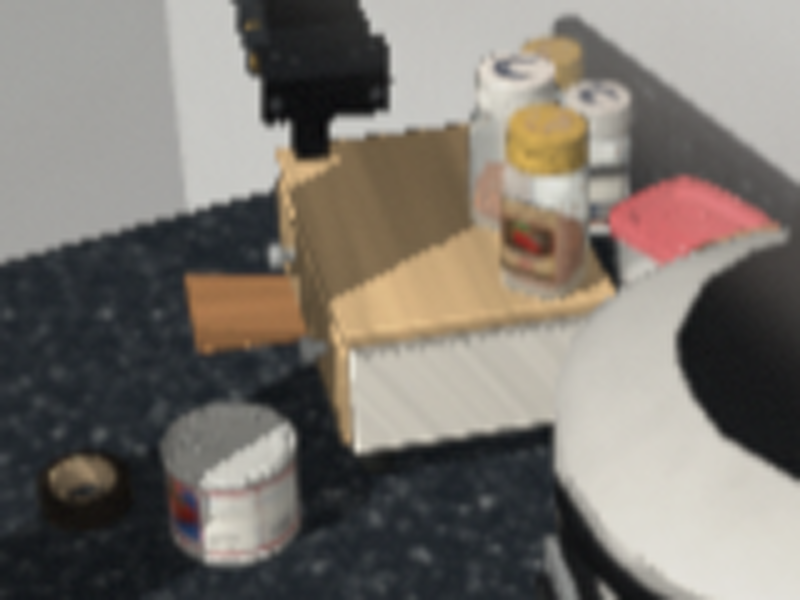

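The wedge stayed put after release, with its back at (187–200, 275–352). The cabinet corner at (280,152), the jars and the tin haven't moved. The fingers press above the foot with about 10.7 N, and the corner holds firm at 115 mm.

```bash
python3 -c "
from h import *
print(workorder.close_job()); s=get_state(); print(s['position'],s['ft_force'],s['time'])"
```

```text
the job is handed in; nothing more can be done
None
the job is handed in; nothing more can be done
```

The wedge is under the short foot and the cabinet no longer rocks; I handed the job in at about 11 s while still pressing on the corner.

- **Wedge:** I pushed it thin end first with a flat two-finger push. It slid freely until its tip was about 29 mm past the foot centre. The push then rose to about 8 N, and I backed off.
- **Press test:** I pressed with closed fingertips about 2 mm from my estimate of the point above the foot. The corner sank only about 0.1 mm as the press rose from 5 to 10.7 N. Fingertip height was 115.1 mm against the nominal 115 mm, so it is level within measurement.
- **Surroundings:** In the last picture the cabinet, jars, tin and tape had not visibly moved, and the wedge stayed put with the gripper clear of it. I did not look again at the pliers, mug and hex key, but the arm did not go near them.

**Failed or off:**
- My first two move calls were refused because rows were missing keys; nothing moved.
- There was a 3–5 N sideways force during the final press.
- I could not measure the load on the wedge directly; I inferred it from the corner being stiff under the press.
- Handing in gave no verdict, and the state could not be read afterwards.

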